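Clamp the stilt tread for gluing

ROBOT

A 7-joint arm with a two-finger parallel gripper is mounted at the origin on the work surface. World frame = base frame: x ahead of the robot, y to its left, z up, the work surface at z = 0. Lengths are in m, angles in rad, forces in N, time in s.
With the tool pointing down it reaches from about 0.4 to 0.85 m from the base axis. Payload 4.4 kg.
Tool frame: the origin (TCP) lies midway between the tips of the shut fingers; the grasp point (between the pads) lies 19 mm behind it; z points along the fingers, y is the line along which they close (so a half turn about z gives the same grasp; the last joint's range is limited). The gripper opens to 94 mm and grips with 3 to 60 N. Pads are 16 mm wide; open, the fingers measure 119 mm over their backs; the gripper's body (75 mm by 177 mm) begins 78 mm behind the grasp point.
Start: joints at [1.276, 0.628, 0.038, 1.517, -0.027, 0.996, -0.02], TCP at [0.147, -0.633, 0.169] pointing down, gripper open.
Joint ranges: [-3.06, 3.06], [-0.37, 2.12], [-1.25, 1.32], [0.18, 2.47], [-1.1, 4.24], [0.23, 1.98], [-2.94, 2.94]. Speed limits (rad/s): [2.57, 2.57, 3.14, 3.14, 3.14, 3.14, 3.14].

INTERFACE

Orientations are given as a unit quaternion [x, y, z, w].
In Python, from bench import ctrl gives the robot as it stands.
- The arm moves only by the tool carry_out, never from a script. Its argument "commands" is a list of rows, each an object of numbers: "tx", "ty", "tz": the shift along the tool's x, y, z in mm; "spin": the turn about the tool's z in rad; "fingers": the opening, from 0 (shut) to 1 (fully open). In form: [{"tx": .., "ty": .., "tz": .., "spin": .., "fingers": ..}, ...]. A call has 1 to 10 rows; each row shifts and turns the commanded pose from where the row before left it, along the tool's axes as they then stand; what a row does not reach is not made up. A row lasts 1/8 s, in which the tool goes at most 62.5 mm and 10.7 degrees, less where a joint would pass 70% of its speed; a pose out of reach is approached as far as the arm can. A call with a gripper value outside its range is refused whole. The fingers move at their own pace and stop on an object; "force" is the grip in N (left out, the last holds). Time passes only in rows, so rows that do not move let the fingers close. It gives the time, the measured TCP pose, the force, the opening and the grip force at its end, in the units of the state.
- ctrl.get_state(): the state, without advancing time (a new reading comes with each control period).
- ctrl.camera(name): name is "side" or "top"; returns (picture, depth): 384x512x3 uint8, red, green, blue; 384x512 float32, m along the optical axis (not along the pixel's ray), 0 where there is no reading.
- ctrl.get_calibration(name): a dict with "K" (3x3 intrinsics, pixels), "R" (3x3) and "t" (3): a world point X has camera coordinates R X + t. Camera axes: x right, y down, z forward; pixel columns grow to the right and rows downward; lengths in m; the calibration is good to about 2 mm. A picture is of the moment at which its call begins. get_calibration takes no time and is no camera call.
- ctrl.hand_in(): hands the job in; it is judged then, once.
The state is a dict: "time": time; "joint_positions": joint angles; "qd": joint speeds; "joint_efforts": joint torques, N m; "eef_pos": TCP position; "ee_rot": TCP orientation; "force": force on the tool from outside, world axes, zero at the start; "moment": the same for the moment, N m; "finger_gap": finger opening in m; "gripper_force": force on a finger pad.
Only numpy, scipy, OpenCV 4.12 (cv2) and the standard library are available. Lean on these libraries where they do the work, as an engineer would, in place of code of your own. Each camera call takes 0.05 s, during which the arm holds its last target. There are 200 camera calls.

TASK

The wooden stilt tread has just been glued and lies on the sloped bed of the clamping press, but it sticks out to one side. Slide it along the bed until its plain end is home against the end stop, then turn the crank clockwise until the sprung pressure plate has come down on the tread and its springs are about half squeezed, never fully shut, and let go. Leave the other things on the table where they are.

Things in the scene. Friction and masses are not known exactly. Their poses are not given: they have to be found in the camera images.
- press: grey steel clamping press (a vise on a slope), about 200 x 260 x 260 mm, fixed; its place and yaw vary. Origin on the table under the bed's centre; x to its tall back, y along the bed, z up. Its steel bed slopes 35 degrees, facing -x (the robot). Directions used below, in this frame: u = (0.819, 0, 0.574) up the slope, v = y along the bed, n = (-0.574, 0, 0.819) square to the bed.
- bed_centre (a point): centre of the bed's surface under the screw, at (0, 0, 110) mm in the press frame; u, v, n below are mm from here. Bed: u -46 to 66, v -94 to 152. A ledge 11 mm high at u = -33 keeps the tread from sliding off. A C-frame carries the screw, which is square to the bed at u = v = 0: spine u 46 to 66, v -25 to 25; head u -30 to 66, v -29 to 29, n 88 to 118.
- stop_face (a point): middle of the face of the end stop (a steel block 34 mm high across the bed's right end): u = 0, v = -80, n = 17; the face looks along +v
- tread_mid (a point): centre of the stilt tread's board, n = 11: light wooden board 64 (u) x 190 (v) x 22 mm (n), about 0.3 kg, loose, lying flat on the bed against the ledge, with a heel block across its outer (+v) end: 22 mm thick in v, 64 wide, top at n = 46. Axes: x up the slope, y to the heel block, z square to the board. When home its centre is at v = +15.
- tread_toe (a point): centre of the plain end face of the tread (11 mm over the bed), the face that must meet the end stop; at the start it is 35 to 75 mm from it
- tread_heel (a point): centre of the outer end face of the tread, on the heel-block end, 23 mm over the bed; a good place to push, towards -press y. The heel block can also be gripped across its 22 mm.
- plate_face (a point): centre of the underside of the pressure plate, dark wood, 58 (u) x 70 (v) x 9 mm, hung 13 mm under the jaw (a steel block, 50 x 64 x 9 mm) on four short springs; plate and jaw slide square to the bed; z axis along n. The face is at n = 47 to 52 at the start; the tread's top is at n = 22.
- jaw (a joint): how far the jaw has come down from its top position, in m (0 to 0.042), geared to the crank: 24 mm per full turn, clockwise is down. While the springs are free, the plate's face is at n = 52 mm minus this: it meets the tread at 0.030, and the springs are half squeezed at about 0.036.
- plate (a joint): how far the springs between jaw and plate are squeezed, in m: 0 free, 0.012 as good as shut; they press with 4 N per mm
- crank (a joint): crank angle in rad, growing clockwise seen from the handle side (looking along -n); starts at 0 to 1.3, limits 0 and 11. The crank turns in a plane parallel to the bed and keeps its height; it is stiff (0.25 to 0.4 N m, 5 to 8 N at the handle) and stays where it is left. At angle q the handle is at u = 55 cos(-60deg - q), v = 55 sin(-60deg - q).
- crank_grip (a point): middle of the crank's dark wooden handle: a round grip standing along n (leaning 35 degrees to the robot), 21 mm in diameter, 46 mm long, 55 mm from the screw axis, its middle at n = 168. It spins freely on its pin. Below it is only the crank arm, a bar 14 mm thick centred 33 mm under this point.
- crank_centre (a point): point on the screw axis in the plane in which the middle of the handle circles (u = 0, v = 0, n = 168)
- glue_bottle: bystander: white plastic bottle, 56 mm diameter, 130 mm tall, left of the press; origin under its foot
- paint_jar: bystander: low clear jar with black cap, 52 mm diameter, 45 mm tall, in front of the press; origin under its foot
- powder_jar: bystander: white jar with black cap, 68 mm diameter, 100 mm tall, right of the press; origin under its foot
- brush: bystander: black-handled brush, about 200 mm long, lying in front of the press
- screwdriver: bystander: black-handled screwdriver, about 200 mm long, lying right of the press
- brush_cup: bystander: empty steel cup, 72 mm diameter, 90 mm tall, left of the press; origin under its foot
- tin: bystander: aluminium tin, 70 mm diameter, 70 mm tall, to the far right of the press; origin under its foot
Mind the look-alikes: they are no part of the job. Of the things like the part that bears tread_mid, leave any that is green; of the rest the smaller one is meant.

How it is judged:
On the way, in this order (a step that is already met when the one before it is completed fails the run):
1. the tread's plain end is within 6 mm of the end stop (y of tread_toe in the frame of press below -0.074 m), for 0.2 s.
2. the plate presses on the tread with more than 8 N (springs squeezed 2 mm) (contact force between jaw and tread above 8 N), for 0.2 s.
At the end, for the whole second after the job is handed in: the tread lies flat and straight (within 5 degrees along the bed) with its plain end within 6 mm of the end stop, and the plate holds it with more than 8 N (springs squeezed by over 2 mm), at rest (y of tread_toe in the frame of press below -0.074 m and angle between the y axis of tread_mid and the y axis of press, either way round below 0.09 rad and angle between the z axis of tread_mid and the z axis of plate_face, either way round below 0.06 rad and contact force between jaw and tread above 8 N and linear speed of tread below 0.02 m/s); the robot touches nothing.
It fails at once if the tread is pressed too hard: over 42 N, the springs nearly shut (contact force between jaw and tread above 42 N).
It fails at once if a bystander is moved by more than 30 mm (distance of any of glue_bottle, paint_jar, powder_jar, brush, screwdriver, brush_cup, tin from where it was at the start of the episode above 0.03 m).
It also fails if it takes over 72 s, if anything falls off the work surface, if the arm or the gripper's body presses on something with over 40 N, if the wrist force passes 120 N, or if a joint passes its speed limit or range.

## Working session

There is one attempt and no reset: what is moved stays moved. The work goes in short steps, Python scripts to look and compute and a tool call to move; the robot and the scene stay as the last step left them, time stands still between calls to the robot, and variables do not carry over. Pictures are saved under pics/ and viewed, at most 10 in all, crops included, and the job is handed in when it is done.

Besides the shell and the picture viewer there is one more tool, called after "Emit:" by a JSON object that holds its "op" and its "data", one argument or row to a line. carry_out: Moves the arm, as the interface text tells. Its arguments: {"type":"object","properties":{"commands":{"type":"array"},"force":{"type":"number"}},"required":["commands"]}

```bash
mkdir -p pics; ls
python3 - <<'E'
from bench import ctrl
import cv2,numpy as np
for n in("side","top"):
    p,d=ctrl.camera(n); cv2.imwrite(f"pics/{n}0.png",p[:,:,::-1]); np.savez(f"{n}0.npz",p=p,d=d)
    c=ctrl.get_calibration(n); print(n,c["K"].round(1).tolist(),c["R"].round(3).tolist(),c["t"].round(3).tolist(),(-c["R"].T@c["t"]).round(3))
s=ctrl.get_state(); print(s)
E
```

```text
pics
side [[406.0, 0.0, 257.3], [0.0, 406.0, 197.3], [0.0, 0.0, 1.0]] [[-0.726, -0.687, -0.022], [-0.405, 0.453, -0.794], [0.556, -0.568, -0.607]] [0.341, 0.356, 1.018] [-0.174  0.651  0.909]
top [[364.1, 0.0, 251.0], [0.0, 364.1, 188.6], [0.0, 0.0, 1.0]] [[0.009, -1.0, 0.001], [-0.996, -0.009, -0.091], [0.091, -0.0, -0.996]] [-0.05, 0.513, 1.319] [ 0.391 -0.046  1.36 ]
{'time': 0.1, 'joint_positions': array([ 1.27623692,  0.62923482,  0.03845799,  1.51822049, -0.02697023,
        0.9963056 , -0.01996213]), 'qd': array([ 0.00046154, -0.00102858,  0.000708  , -0.00208883,  0.00052997,
        0.0011269 , -0.00082851]), 'joint_efforts': array([ 2.02256044e-03, -5.50793660e+01,  1.14713732e+00, -1.87118393e+01,
       -5.22101764e-02,  1.92073529e-02,  3.46028196e-05]), 'eef_pos': array([ 0.1472678 , -0.63244327,  0.16777377]), 'ee_rot': array([ 9.93462896e-01,  1.14152506e-01, -1.17567924e-04, -8.16582474e-04]), 'force': array([ 0.06794358, -0.08737197, -0.91537329]), 'moment': array([-0.01110947, -0.01851381,  0.00053462]), 'gripper_force': 0.0, 'finger_gap': 0.09377935621769262}
```

View pics/side0.png

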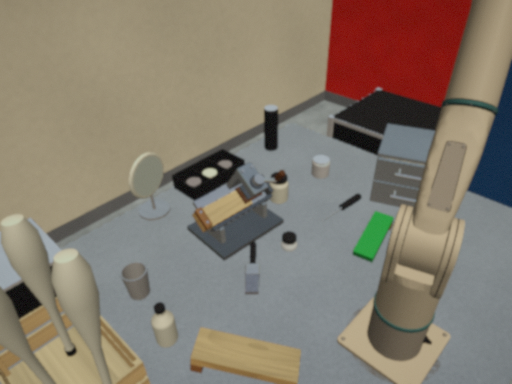

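View pics/top0.png

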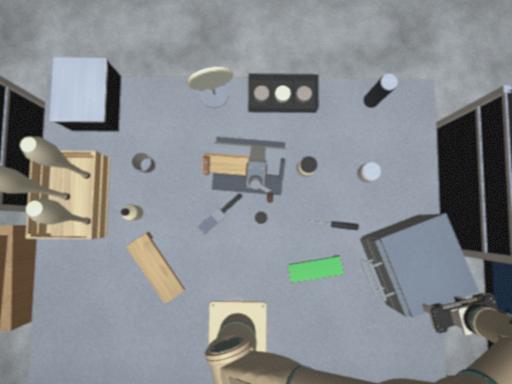

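The side view shows the press at about (240,205), with the tread on it and the crank at its right. The top view has the tread at (226,164), with its heel at (206,164). The head is at (257,170), the crank knob at about (269,197) and the paint jar at (261,217). The look-alikes are the big board at (155,268) and the green one at (315,268). Next I'll zoom in.

```bash
python3 - <<'E'
import cv2,numpy as np
t=np.load("top0.npz")["p"][125:235,190:320,::-1]; s=np.load("side0.npz")["p"][155:265,180:310,::-1]
a=[cv2.resize(x,None,fx=3,fy=5 if 0 else 3,interpolation=cv2.INTER_CUBIC) for x in(t,s)]
cv2.imwrite("pics/crop0.png",np.hstack(a))
E
cat > h.py <<'E'
import cv2,numpy as np
from bench import ctrl
def pts(n,d):
    "world point of every pixel from the depth picture"
    c=ctrl.get_calibration(n); v,u=np.mgrid[:d.shape[0],:d.shape[1]]
    X=np.stack([(u-c["K"][0,2])/c["K"][0,0]*d,(v-c["K"][1,2])/c["K"][1,1]*d,d],-1)
    return (X-c["t"])@c["R"]
E
python3 - <<'E'
from h import *
for n in("top","side"):
    z=np.load(n+"0.npz"); W=pts(n,z["d"]); hsv=cv2.cvtColor(z["p"],cv2.COLOR_RGB2HSV)
    for (u,v) in ([(269,197),(270,194),(206,164),(213,164),(230,164),(240,164),(257,155),(257,170),(250,142),(220,185),(283,170),(308,165),(261,217)] if n=="top" else [(270,180),(278,176),(205,215),(230,205),(240,200),(289,240),(262,180)]):
        print(n,(u,v),W[v,u].round(3),z["p"][v,u],hsv[v,u])
E
```

```text
top (269, 197) [ 0.467 -0.101  0.253] [96 76 65] [11 82 96]
top (270, 194) [ 0.477 -0.104  0.239] [86 67 62] [ 6 71 86]
top (206, 164) [0.583 0.106 0.154] [149 117  93] [ 13  96 149]
top (213, 164) [0.587 0.085 0.128] [199 175 134] [ 19  83 199]
top (230, 164) [ 0.391 -0.046  1.36 ] [200 178 134] [ 20  84 200]
top (240, 164) [ 0.588 -0.007  0.13 ] [211 187 141] [ 20  85 211]
top (257, 155) [ 0.605 -0.064  0.206] [116 115 110] [ 25  13 116]
top (257, 170) [ 0.553 -0.064  0.232] [131 143 151] [102  34 151]
top (250, 142) [ 0.689 -0.04   0.019] [ 89  96 106] [108  41 106]
top (220, 185) [0.526 0.069 0.017] [ 91  98 108] [108  40 108]
top (283, 170) [ 0.567 -0.153  0.14 ] [106 110 119] [111  28 119]
top (308, 165) [ 0.591 -0.244  0.099] [69 68 72] [128  14  72]
top (261, 217) [ 0.409 -0.083  0.045] [77 78 78] [90  3 78]
side (270, 180) [ 0.492 -0.085  0.214] [132 136 132] [ 60   8 136]
side (278, 176) [ 0.469 -0.094  0.234] [55 31 15] [ 12 185  55]
side (205, 215) [0.58  0.103 0.146] [135 103  65] [ 16 132 135]
side (230, 205) [0.579 0.004 0.125] [181 161 117] [ 21  90 181]
side (240, 200) [ 0.577 -0.037  0.122] [178 157 113] [ 20  93 178]
side (289, 240) [ 0.396 -0.065  0.045] [36 33 30] [15 42 36]
side (262, 180) [ 0.501 -0.06   0.223] [135 142 149] [105  24 149]
```

View pics/crop0.png

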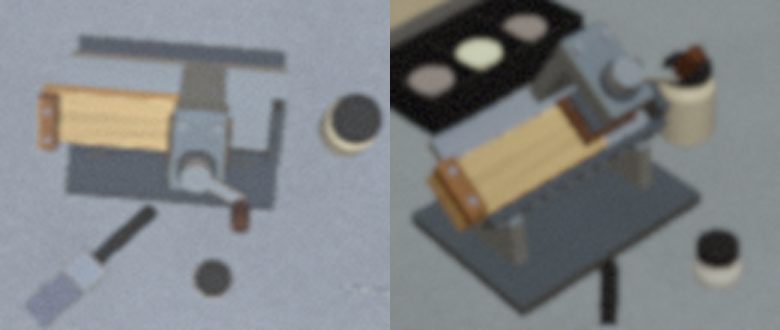

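Run:
```python
from h import *
z=np.load("top0.npz"); W=pts("top",z["d"]); hsv=cv2.cvtColor(z["p"],cv2.COLOR_RGB2HSV)
ok=(z["d"]>0); box=np.zeros(ok.shape,bool); box[125:205,195:292]=1; ok&=box
def show(n,P): print(n,len(P),P.mean(0).round(4),P.min(0).round(3),P.max(0).round(3))
# base plate z~.017 -> rect
b=ok&(abs(W[...,2]-.017)<.006); P=W[b]; show("base",P)
print(cv2.minAreaRect((P[:,:2]*1000).astype(np.float32)))
for nm in("top","side"):
    y=np.load(nm+"0.npz"); V=pts(nm,y["d"]); h=cv2.cvtColor(y["p"],cv2.COLOR_RGB2HSV)
    m=(y["d"]>0)&(h[...,0]>17)&(h[...,0]<24)&(h[...,1]>70)&(V[...,2]>.08)&(V[...,2]<.17)&(V[...,0]>.5)&(V[...,0]<.68)&(abs(V[...,1])<.13)
    m=cv2.erode(m.astype(np.uint8),np.ones((3,3)))>0
    P=V[m]; show("tread "+nm,P)
    for _ in range(3):
        c=P.mean(0); n=np.linalg.svd(P-c)[2][2]; n*=np.sign(n[2]); r=(P-c)@n; P=P[abs(r)<.006]
    print(nm,"n",n.round(3),"tilt",np.degrees(np.arccos(n[2])).round(1),"yaw",np.degrees(np.arctan2(-n[1],-n[0])).round(1),"c",c.round(4),r.std().round(4),len(P))
    print(cv2.minAreaRect((P[:,:2]*1000).astype(np.float32)))
    # heads and all high pts
    H=V[(y["d"]>0)&(V[...,2]>.185)&(V[...,0]>.4)&(V[...,0]<.68)&(V[...,1]<.02)&(V[...,1]>-.17)]; show("high",H)
    br=V[(y["d"]>0)&(h[...,0]<16)&(h[...,1]>60)&(V[...,2]>.2)&(V[...,0]>.4)&(V[...,0]<.6)&(V[...,1]<.02)&(V[...,1]>-.17)]; show("handle",br)
    he=V[(y["d"]>0)&(h[...,0]<17)&(h[...,1]>80)&(V[...,2]>.11)&(V[...,2]<.19)&(V[...,0]>.5)&(V[...,0]<.65)&(V[...,1]<.15)&(V[...,1]>.04)]; show("heel",he)
```

```text
base 1232 [ 0.5751 -0.0242  0.0171] [ 0.456 -0.172  0.011] [0.709 0.099 0.023]
((576.7482299804688, -34.43952941894531), (259.45245361328125, 251.72732543945312), 85.82533264160156)
tread top 470 [0.586  0.0353 0.1279] [ 0.559 -0.028  0.108] [0.61  0.094 0.148]
top n [-0.582  0.044  0.812] tilt 35.7 yaw -4.4 c [0.586  0.0354 0.1279] 0.0021 467
((584.977294921875, 33.1431999206543), (119.39730072021484, 45.46384811401367), 85.605224609375)
high 732 [ 0.5418 -0.0677  0.2239] [ 0.452 -0.114  0.186] [ 0.618 -0.033  0.257]
handle 28 [ 0.4673 -0.1029  0.2482] [ 0.455 -0.108  0.234] [ 0.481 -0.098  0.257]
heel 109 [0.5919 0.0999 0.1486] [0.555 0.041 0.133] [0.621 0.117 0.167]
tread side 618 [0.5813 0.023  0.125 ] [ 0.555 -0.057  0.108] [0.609 0.088 0.144]
side n [-0.581  0.037  0.813] tilt 35.6 yaw -3.7 c [0.5813 0.0229 0.125 ] 0.0021 615
((582.265380859375, 14.21408462524414), (145.11851501464844, 48.664188385009766), 86.92497253417969)
high 792 [ 0.5291 -0.0561  0.218 ] [ 0.45  -0.109  0.185] [ 0.616 -0.027  0.254]
handle 68 [ 0.4641 -0.0955  0.2373] [ 0.45  -0.105  0.21 ] [ 0.48  -0.09   0.253]
heel 166 [0.5768 0.1153 0.1407] [0.55  0.101 0.111] [0.611 0.123 0.164]
```

```bash
cat >> h.py <<'E'
yaw=np.radians(-4.1); X=np.array([np.cos(yaw),np.sin(yaw),0]); Y=np.array([-X[1],X[0],0]); Z=np.array([0,0,1.])
a=np.radians(35); U=np.cos(a)*X+np.sin(a)*Z; N=-np.sin(a)*X+np.cos(a)*Z
B=np.array([.565,-.063,.110])  # bed centre
def uvn(P): return 1000*np.stack([(P-B)@U,(P-B)@Y,(P-B)@N],-1)
def wor(q): return B+(q[0]*U+q[1]*Y+q[2]*N)/1000
E
python3 - <<'E'
from h import *
for nm in("top","side"):
    y=np.load(nm+"0.npz"); V=pts(nm,y["d"]); h=cv2.cvtColor(y["p"],cv2.COLOR_RGB2HSV); Q=uvn(V); ok=(y["d"]>0)
    pr=lambda n,m:print(nm,n,m.sum(),np.percentile(Q[m],[2,50,98],axis=0).round(1).tolist())
    near=ok&(abs(Q[...,0])<110)&(Q[...,1]<190)&(Q[...,1]>-130)
    pr("treadtop",near&(h[...,0]>17)&(h[...,0]<24)&(h[...,1]>70)&(abs(Q[...,2]-22)<12)&(Q[...,1]>45)&(Q[...,1]<120))
    pr("head",near&(abs(Q[...,2]-118)<6))
    pr("stop",near&(abs(Q[...,2]-34)<5)&(Q[...,1]<-60))
    pr("heeltop",near&(abs(Q[...,2]-46)<7)&(Q[...,1]>90))
    pr("handle",near&(h[...,0]<16)&(h[...,1]>60)&(Q[...,2]>140))
    pr("bedback",near&(abs(Q[...,2])<6)&(Q[...,0]>40)&(Q[...,0]<70))
    for n,c in dict(jarp=(.40,-.075),jarw=(.59,-.244)).items(): 
        m=ok&(np.hypot(V[...,0]-c[0],V[...,1]-c[1])<.06)&(V[...,2]>.02); print(n,np.percentile(V[m],[2,50,98],axis=0).round(3).tolist())
E
```

```text
top treadtop 21 [[-3.9, 48.6, 10.0], [29.4, 86.9, 10.6], [52.1, 108.6, 13.2]]
top head 40 [[-3.2, -51.9, 112.3], [19.3, -14.0, 121.3], [42.0, 15.9, 123.7]]Traceback (most recent call last):
  File "<stdin>", line 8, in <module>
  File "<stdin>", line 4, in <lambda>
    return _quantile_unchecked(
        a, q, axis, out, overwrite_input, method, keepdims, weights)
    return _ureduce(a,
                    func=_quantile_ureduce_func,
    ...<5 lines>...
                    overwrite_input=overwrite_input,
                    method=method)
    r = func(a, **kwargs)
    result = _quantile(arr,
                       quantiles=q,
    ...<2 lines>...
                       out=out,
                       weights=wgt)
    slices_having_nans = np.isnan(arr[-1, ...])
                                  ~~~^^^^^^^^^
IndexError: index -1 is out of bounds for axis 0 with size 0
```

```bash
sed -i 's/^B=.*/B=np.array([.5917,-.065,.110])  # bed centre/' h.py
cat > m.py <<'E'
from h import *
for nm in("top","side"):
    y=np.load(nm+"0.npz"); V=pts(nm,y["d"]); h=cv2.cvtColor(y["p"],cv2.COLOR_RGB2HSV); Q=uvn(V); ok=(y["d"]>0)
    pr=lambda n,m:print(nm,n,m.sum(),np.percentile(Q[m],[2,50,98],axis=0).round(1).tolist() if m.any() else "")
    near=ok&(abs(Q[...,0])<110)&(Q[...,1]<190)&(Q[...,1]>-130)
    pr("treadtop",near&(h[...,0]>17)&(h[...,0]<24)&(h[...,1]>70)&(abs(Q[...,2]-22)<12)&(Q[...,1]>45)&(Q[...,1]<120))
    pr("head",near&(abs(Q[...,2]-118)<6))
    pr("stop",near&(abs(Q[...,2]-34)<5)&(Q[...,1]<-60))
    pr("heeltop",near&(abs(Q[...,2]-46)<7)&(Q[...,1]>90))
    pr("handle",near&(h[...,0]<16)&(h[...,1]>60)&(Q[...,2]>140))
    pr("bedback",near&(abs(Q[...,2])<6)&(Q[...,0]>40)&(Q[...,0]<70))
    for n,c in dict(jarp=(.40,-.075),jarw=(.59,-.244)).items(): 
        m=ok&(np.hypot(V[...,0]-c[0],V[...,1]-c[1])<.06)&(V[...,2]>.02); print(n,np.percentile(V[m],[2,50,98],axis=0).round(3).tolist())
E
python3 m.py
```

```text
top treadtop 362 [[-31.9, 46.8, 17.8], [-0.7, 82.6, 22.1], [28.7, 118.7, 26.3]]
top head 349 [[-25.6, -28.0, 113.2], [34.1, 1.4, 118.2], [64.5, 27.8, 123.6]]
top stop 79 [[-32.3, -94.0, 29.6], [3.5, -87.3, 34.2], [34.1, -80.4, 38.5]]
top heeltop 121 [[-31.2, 159.9, 41.3], [0.2, 169.7, 46.3], [29.9, 180.2, 50.6]]
top handle 28 [[-27.8, -51.1, 164.1], [-19.1, -47.5, 187.6], [-16.6, -41.7, 193.1]]
top bedback 441 [[40.5, -89.7, -5.2], [54.1, 47.9, -0.1], [65.4, 146.9, 4.8]]
jarp [[0.387, -0.104, 0.038], [0.409, -0.083, 0.044], [0.439, -0.061, 0.125]]
jarw [[0.563, -0.276, 0.03], [0.589, -0.244, 0.098], [0.621, -0.216, 0.104]]
side treadtop 432 [[-34.4, 46.6, 17.2], [-4.3, 83.3, 21.7], [25.4, 119.0, 26.3]]
side head 380 [[-30.7, -23.2, 112.9], [27.7, 12.4, 117.9], [62.1, 32.0, 123.5]]
side stop 44 [[-37.0, -91.0, 29.5], [-22.8, -83.8, 33.7], [27.5, -75.6, 37.4]]
side heeltop 165 [[-33.5, 163.7, 40.1], [-4.0, 175.3, 45.3], [27.8, 185.4, 50.1]]
side handle 68 [[-37.5, -48.5, 150.2], [-29.9, -38.7, 177.7], [-20.7, -34.8, 192.2]]
side bedback 308 [[40.2, -8.9, -4.4], [51.2, 88.1, 0.1], [64.0, 153.4, 4.3]]
jarp [[0.385, -0.101, 0.021], [0.404, -0.074, 0.043], [0.454, -0.056, 0.246]]
jarw [[0.561, -0.266, 0.021], [0.573, -0.229, 0.068], [0.619, -0.212, 0.101]]
```

Emit:
{"op": "carry_out", "data": {
  "commands": [
    {"tz": -27.5,"spin": -0.159,"fingers": 0},
    {"tz": -27.5,"spin": -0.159,"fingers": 0},
    {"tz": -27.5,"spin": -0.159,"fingers": 0},
    {"tz": -27.5,"spin": -0.159,"fingers": 0},
    {"tz": -27.5,"spin": -0.159,"fingers": 0},
    {"tz": -27.5,"spin": -0.159,"fingers": 0},
    {"tz": -27.5,"spin": -0.159,"fingers": 0},
    {"tz": -27.5,"spin": -0.159,"fingers": 0},
    {"fingers": 0}
  ],
  "force": 30
}}

```text
$.commands[0]: bad value
```

```bash
cat >> h.py <<'E'
from scipy.spatial.transform import Rotation as Ro
def go(P):
    "tool shift in mm from the measured pose to world point P"
    s=ctrl.get_state(); return (1000*Ro.from_quat(s["ee_rot"]).as_matrix().T@(np.asarray(P)-s["eef_pos"])).round(1)
def st():
    s=ctrl.get_state(); R=Ro.from_quat(s["ee_rot"]).as_matrix()
    print("t",round(s["time"],2),"pos",s["eef_pos"].round(4),"uvn",uvn(s["eef_pos"]).round(1),"xang",np.degrees(np.arctan2(R[1,0],R[0,0])).round(1),"tilt",R[2].round(3),"F",s["force"].round(1),"q",s["joint_positions"].round(2),"gap",round(s["finger_gap"],4),round(float(s["gripper_force"]),1))
E
python3 -c "
from h import *
st(); t=wor((0,182,23)); print(t); print(go([.45,-.45,.39]),go([t[0],t[1]+.035,.39]))"
```

```text
t 0.1 pos [ 0.1473 -0.6324  0.1678] uvn [-296.8 -597.8  278.3] xang 13.1 tilt [-0.    -0.002 -1.   ] F [ 0.1 -0.1 -0.9] q [ 1.28  0.63  0.04  1.52 -0.03  1.   -0.02] gap 0.0938 0.0
[0.59155404 0.11747744 0.1288405 ]
[ 336.2 -109.4 -222.1] [ 610.7 -664.1 -221.2]
```

Emit:
{"op": "carry_out", "data": {
  "commands": [
    {"tx": 0,"ty": 0,"tz": -27.5,"spin": -0.159,"fingers": 0},
    {"tx": 0,"ty": 0,"tz": -27.5,"spin": -0.159,"fingers": 0},
    {"tx": 0,"ty": 0,"tz": -27.5,"spin": -0.159,"fingers": 0},
    {"tx": 0,"ty": 0,"tz": -27.5,"spin": -0.159,"fingers": 0},
    {"tx": 0,"ty": 0,"tz": -27.5,"spin": -0.159,"fingers": 0},
    {"tx": 0,"ty": 0,"tz": -27.5,"spin": -0.159,"fingers": 0},
    {"tx": 0,"ty": 0,"tz": -27.5,"spin": -0.159,"fingers": 0},
    {"tx": 0,"ty": 0,"tz": -27.5,"spin": -0.159,"fingers": 0},
    {"tx": 0,"ty": 0,"tz": 0,"spin": 0,"fingers": 0}
  ],
  "force": 30
}}

```text
time: 1.23
eef_pos: [0.1478, -0.6339, 0.39]
ee_rot: [0.732, 0.681, -0.001, 0.002]
force: [-0.2, 0.7, 0.9]
finger_gap: 0.0073
gripper_force: 0.0
```

```bash
python3 -c "
from h import *
st(); t=wor((0,182,23)); print(t); print(go([.45,-.45,.39]),go([t[0],t[1]+.035,.39]))"
```

```text
t 1.23 pos [ 0.1478 -0.6339  0.39  ] uvn [-168.8 -599.2  460. ] xang 85.9 tilt [-0.003  0.002 -1.   ] F [-0.2  0.7  0.9] q [ 1.45  0.51 -0.28  1.13  0.14  1.52  1.12] gap 0.0073 0.0
[0.59155404 0.11747744 0.1288405 ]
[ 2.052e+02  2.882e+02 -2.000e-01] [816.3 386.2  -1.9]
```

Emit:
{"op": "carry_out", "data": {
  "commands": [
    {"tx": 34,"ty": 48,"tz": 0,"spin": 0,"fingers": 0},
    {"tx": 34,"ty": 48,"tz": 0,"spin": 0,"fingers": 0},
    {"tx": 34,"ty": 48,"tz": 0,"spin": 0,"fingers": 0},
    {"tx": 34,"ty": 48,"tz": 0,"spin": 0,"fingers": 0},
    {"tx": 34,"ty": 48,"tz": 0,"spin": 0,"fingers": 0},
    {"tx": 35,"ty": 48,"tz": 0,"spin": 0,"fingers": 0},
    {"tx": 0,"ty": 0,"tz": 0,"spin": 0,"fingers": 0}
  ]
}}

```text
time: 2.1
eef_pos: [0.4537, -0.4431, 0.3863]
ee_rot: [0.729, 0.685, 0.002, -0.002]
force: [-0.7, -0.7, -0.6]
finger_gap: 0.0006
gripper_force: 0.0
```

```bash
python3 -c "
from h import *
st(); t=wor((0,182,23)); print(go([t[0],t[1]+.035,.39]))"
```

```text
t 2.1 pos [ 0.4537 -0.4431  0.3863] uvn [  67.9 -387.   289.8] xang 86.4 tilt [ 0.005 -0.    -1.   ] F [-0.7 -0.7 -0.6] q [ 0.92  0.49 -0.35  1.18  0.16  1.5   0.54] gap 0.0006 0.0
[ 6.030e+02  1.002e+02 -6.000e-01]
```

Emit:
{"op": "carry_out", "data": {
  "commands": [
    {"tx": 60,"ty": 10,"tz": 0,"spin": 0,"fingers": 0},
    {"tx": 60,"ty": 10,"tz": 0,"spin": 0,"fingers": 0},
    {"tx": 60,"ty": 10,"tz": 0,"spin": 0,"fingers": 0},
    {"tx": 60,"ty": 10,"tz": 0,"spin": 0,"fingers": 0},
    {"tx": 60,"ty": 10,"tz": 0,"spin": 0,"fingers": 0},
    {"tx": 60,"ty": 10,"tz": 0,"spin": 0,"fingers": 0},
    {"tx": 60,"ty": 10,"tz": 0,"spin": 0,"fingers": 0},
    {"tx": 60,"ty": 10,"tz": 0,"spin": 0,"fingers": 0},
    {"tx": 60,"ty": 10,"tz": 0,"spin": 0,"fingers": 0},
    {"tx": 60,"ty": 10,"tz": 0,"spin": 0,"fingers": 0}
  ]
}}

```text
time: 3.35
eef_pos: [0.5908, 0.1428, 0.3871]
ee_rot: [0.733, 0.68, -0.001, 0.0]
force: [-0.4, -0.2, 0.1]
finger_gap: 0.0006
gripper_force: 0.0
```

```bash
python3 -c "
from h import *
st(); t=wor((0,182,23)); print(go([t[0]-.0,t[1]+.035,.135]))"
```

```text
t 3.35 pos [0.5908 0.1428 0.3871] uvn [146.1 207.2 236. ] xang 85.7 tilt [-0.002 -0.001 -1.   ] F [-0.4 -0.2  0.1] q [ 0.02  0.46 -0.51  1.26  0.22  1.48 -0.55] gap 0.0006 0.0
[ 10.2   0.4 252.1]
```

Emit:
{"op": "carry_out", "data": {
  "commands": [
    {"tx": 10,"ty": 0,"tz": 43,"spin": 0,"fingers": 0},
    {"tx": 0,"ty": 0,"tz": 43,"spin": 0,"fingers": 0},
    {"tx": 0,"ty": 0,"tz": 43,"spin": 0,"fingers": 0},
    {"tx": 0,"ty": 0,"tz": 43,"spin": 0,"fingers": 0},
    {"tx": 0,"ty": 0,"tz": 43,"spin": 0,"fingers": 0},
    {"tx": 0,"ty": 0,"tz": 42,"spin": 0,"fingers": 0},
    {"tx": 0,"ty": 0,"tz": 0,"spin": 0,"fingers": 0},
    {"tx": -8,"ty": 0,"tz": 0,"spin": 0,"fingers": 0},
    {"tx": -8,"ty": 0,"tz": 0,"spin": 0,"fingers": 0},
    {"tx": 0,"ty": 0,"tz": 0,"spin": 0,"fingers": 0}
  ]
}}

```text
time: 4.6
eef_pos: [0.5914, 0.1354, 0.1329]
ee_rot: [0.732, 0.681, 0.001, 0.001]
force: [0.4, -0.0, -0.6]
finger_gap: 0.0003
gripper_force: 0.0
```

```bash
python3 -c "
from h import *
st()"
```

```text
t 4.6 pos [0.5914 0.1354 0.1329] uvn [  1.2 199.9  27.2] xang 85.9 tilt [-0.     0.002 -1.   ] F [ 0.4 -0.  -0.6] q [ 0.01  0.64 -0.46  1.68  0.34  0.91 -0.66] gap 0.0003 0.0
```

Emit:
{"op": "carry_out", "data": {
  "commands": [
    {"tx": -7,"ty": 0,"tz": 0,"spin": 0,"fingers": 0},
    {"tx": -7,"ty": 0,"tz": 0,"spin": 0,"fingers": 0},
    {"tx": -7,"ty": 0,"tz": 0,"spin": 0,"fingers": 0},
    {"tx": -7,"ty": 0,"tz": 0,"spin": 0,"fingers": 0},
    {"tx": -7,"ty": 0,"tz": 0,"spin": 0,"fingers": 0},
    {"tx": -7,"ty": 0,"tz": 0,"spin": 0,"fingers": 0},
    {"tx": -7,"ty": 0,"tz": 0,"spin": 0,"fingers": 0},
    {"tx": -7,"ty": 0,"tz": 0,"spin": 0,"fingers": 0},
    {"tx": -7,"ty": 0,"tz": 0,"spin": 0,"fingers": 0},
    {"tx": -7,"ty": 0,"tz": 0,"spin": 0,"fingers": 0}
  ]
}}

```text
time: 5.85
eef_pos: [0.5855, 0.0665, 0.1316]
ee_rot: [0.731, 0.682, 0.0, 0.0]
force: [-0.5, 0.0, -0.3]
finger_gap: 0.0006
gripper_force: 0.0
```

```bash
python3 -c "
from h import *
st()"
```

```text
t 5.85 pos [0.5855 0.0665 0.1316] uvn [ -0.4 130.8  26.6] xang 86.0 tilt [ 0.  0. -1.] F [-0.5  0.  -0.3] q [ 0.13  0.62 -0.47  1.72  0.34  0.88 -0.55] gap 0.0006 0.0
```

Run:
```python
from h import *
p,d=ctrl.camera("side"); cv2.imwrite("pics/s1.png",cv2.resize(p[130:270,160:340,::-1],None,fx=4,fy=4,interpolation=cv2.INTER_CUBIC))
```

```text
(no output)
```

View pics/s1.png

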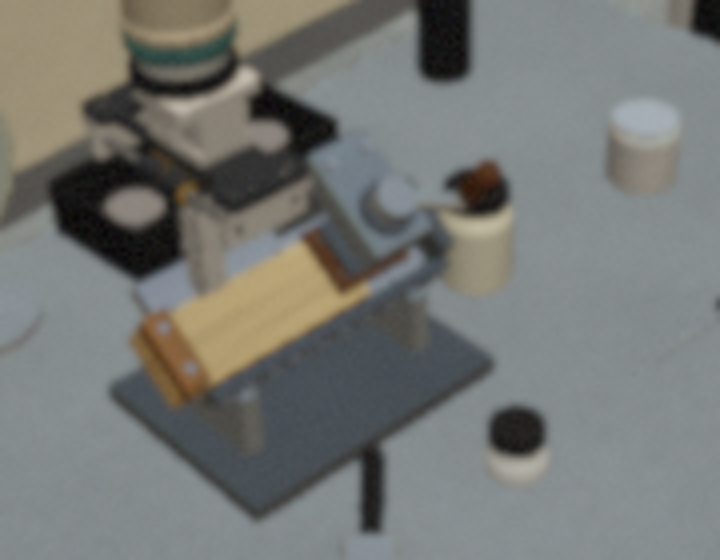

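Run:
```python
from h import *
s=ctrl.get_state()
for n in("side","top"):
    c=ctrl.get_calibration(n)
    def pj(P): q=c["K"]@(c["R"]@np.asarray(P)+c["t"]); return (q[:2]/q[2]).round(1)
    p,d=ctrl.camera(n); np.savez(n+"1.npz",p=p,d=d)
    e=s["eef_pos"]; print(n,"tcp",pj(e),"tcp+60",pj(e+[0,0,.06]),"heel corners",[pj(wor(q)).tolist() for q in((-32,182,46),(32,182,46),(-32,182,0),(32,182,0))],"head",pj(wor((-30,29,118))), "handle",pj(wor((-25,-49,168))))
    cv2.imwrite(f"pics/{n}1.png",cv2.resize(p[130:230,180:300,::-1],None,fx=5,fy=5,interpolation=cv2.INTER_CUBIC))
```

```text
side tcp [213.7 211.9] tcp+60 [212.  196.1] heel corners [[207.2, 226.4], [195.2, 208.4], [203.1, 231.6], [191.5, 214.1]] head [254.9 193.6] handle [279.7 174.3]
top tcp [218.7 164.4] tcp+60 [217.1 161.5] heel corners [[202.4, 174.0], [202.4, 156.9], [204.5, 168.0], [204.6, 151.3]] head [246.  187.5] handle [270.2 196. ]
```

View pics/top1.png

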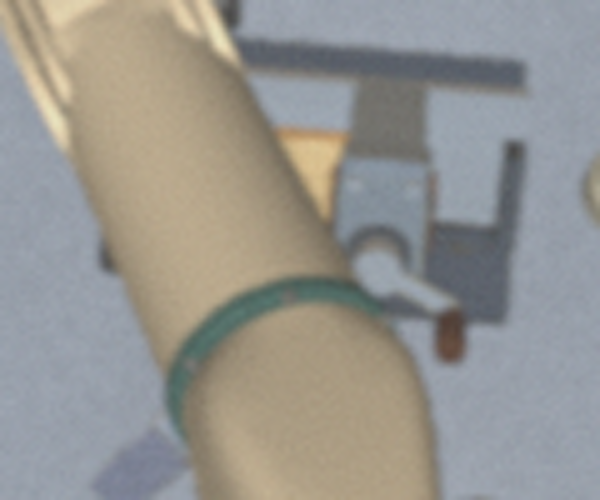

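Run:
```python
from h import *
z=np.load("side1.npz"); W=pts("side",z["d"])
for v in range(176,216,3): print(v,[(W[v,u].round(3).tolist(),uvn(W[v,u]).round(0).tolist(),z["p"][v,u].tolist()) for u in(212,)])
```

```text
176 [([0.545, 0.089, 0.293], [58.0, 150.0, 183.0], [48, 44, 38])]
179 [([0.565, 0.074, 0.267], [60.0, 137.0, 150.0], [90, 86, 79])]
182 [([0.537, 0.097, 0.282], [44.0, 158.0, 179.0], [95, 91, 86])]
185 [([0.574, 0.069, 0.239], [52.0, 133.0, 122.0], [131, 125, 114])]
188 [([0.575, 0.07, 0.229], [46.0, 133.0, 113.0], [135, 128, 116])]
191 [([0.574, 0.072, 0.219], [40.0, 135.0, 105.0], [137, 130, 119])]
194 [([0.574, 0.073, 0.209], [35.0, 136.0, 97.0], [132, 125, 114])]
197 [([0.574, 0.074, 0.199], [29.0, 137.0, 88.0], [128, 123, 113])]
200 [([0.574, 0.075, 0.189], [23.0, 138.0, 80.0], [134, 128, 117])]
203 [([0.575, 0.076, 0.178], [17.0, 139.0, 71.0], [156, 142, 114])]
206 [([0.604, 0.055, 0.139], [19.0, 121.0, 22.0], [181, 161, 117])]
209 [([0.599, 0.06, 0.132], [12.0, 125.0, 19.0], [181, 161, 117])]
212 [([0.591, 0.068, 0.13], [3.0, 132.0, 22.0], [171, 152, 109])]
215 [([0.586, 0.073, 0.124], [-5.0, 137.0, 20.0], [174, 155, 113])]
```

The finger tips are really about 43 mm above the reported TCP, since depth shows the tip at z≈0.175 with 0.132 reported. They passed over the heel, so the tread hasn't moved. I'll back off, lower and check.

Emit:
{"op": "carry_out", "data": {
  "commands": [
    {"tx": 14,"ty": 0,"tz": 0,"spin": 0,"fingers": 0},
    {"tx": 14,"ty": 0,"tz": 0,"spin": 0,"fingers": 0},
    {"tx": 14,"ty": 0,"tz": 0,"spin": 0,"fingers": 0},
    {"tx": 14,"ty": 0,"tz": 0,"spin": 0,"fingers": 0},
    {"tx": 14,"ty": 0,"tz": 0,"spin": 0,"fingers": 0},
    {"tx": 12,"ty": 0,"tz": 0,"spin": 0,"fingers": 0},
    {"tx": 0,"ty": 0,"tz": 15,"spin": 0,"fingers": 0},
    {"tx": 0,"ty": 0,"tz": 15,"spin": 0,"fingers": 0},
    {"tx": 0,"ty": 0,"tz": 0,"spin": 0,"fingers": 0}
  ]
}}

```text
time: 7.12
eef_pos: [0.5898, 0.1472, 0.0995]
ee_rot: [0.732, 0.682, -0.002, -0.001]
force: [-0.1, -0.6, -0.3]
finger_gap: 0.0002
gripper_force: 0.0
```

Run:
```python
from h import *
st(); p,d=ctrl.camera("side"); W=pts("side",d); Q=uvn(W)
c=ctrl.get_calibration("side"); e=ctrl.get_state()["eef_pos"]; q=c["K"]@(c["R"]@e+c["t"]); print("tcp px",q[:2]/q[2])
m=(d>0)&(np.hypot(W[...,0]-e[0],W[...,1]-e[1])<.03)&(W[...,2]>.04)
zs=W[m]; print("lowest z near tool",np.percentile(zs[:,2],[0,1,5,20]).round(3)); low=zs[zs[:,2]<zs[:,2].min()+.02]; print(low.mean(0).round(3),low.min(0).round(3),low.max(0).round(3))
cv2.imwrite("pics/s2.png",cv2.resize(p[130:270,140:300,::-1],None,fx=4,fy=4,interpolation=cv2.INTER_CUBIC))
```

```text
t 7.12 pos [0.5898 0.1472 0.0995] uvn [-20.  211.5   1.1] xang 85.9 tilt [-0.002 -0.004 -1.   ] F [-0.1 -0.6 -0.3] q [-0.02  0.68 -0.44  1.7   0.37  0.85 -0.69] gap 0.0002 0.0
tcp px [192.61536994 232.54131356]
lowest z near tool [0.097 0.106 0.124 0.154]
[0.586 0.12  0.108] [0.577 0.118 0.097] [0.597 0.122 0.115]
```

View pics/s2.png

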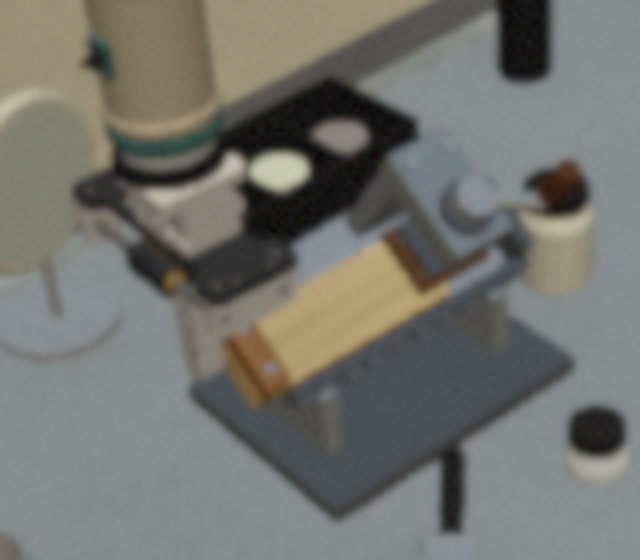

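Run:
```python
from h import *
p,d=ctrl.camera("side"); W=pts("side",d)
for v in range(210,236,2): print(v,[(W[v,u].round(3).tolist(),p[v,u].tolist()) for u in(188,191,194)])
```

```text
210 [([0.583, 0.156, 0.196], [130, 123, 113]), ([0.581, 0.148, 0.192], [126, 119, 109]), ([0.514, 0.183, 0.25], [127, 120, 109])]
212 [([0.578, 0.16, 0.194], [123, 116, 108]), ([0.579, 0.15, 0.186], [130, 123, 113]), ([0.512, 0.185, 0.245], [135, 129, 118])]
214 [([0.582, 0.159, 0.183], [123, 116, 105]), ([0.577, 0.152, 0.182], [133, 127, 116]), ([0.513, 0.186, 0.238], [135, 127, 114])]
216 [([0.587, 0.157, 0.172], [122, 115, 106]), ([0.578, 0.152, 0.174], [135, 129, 117]), ([0.577, 0.143, 0.169], [131, 120, 104])]
218 [([0.587, 0.158, 0.165], [116, 111, 101]), ([0.579, 0.153, 0.166], [136, 129, 118]), ([0.577, 0.144, 0.162], [132, 121, 107])]
220 [([0.587, 0.159, 0.158], [117, 110, 101]), ([0.581, 0.153, 0.158], [135, 129, 118]), ([0.579, 0.144, 0.154], [131, 122, 109])]
222 [([0.589, 0.159, 0.15], [121, 115, 107]), ([0.582, 0.153, 0.15], [130, 123, 114]), ([0.58, 0.144, 0.146], [109, 106, 101])]
224 [([0.593, 0.157, 0.139], [110, 110, 108]), ([0.584, 0.153, 0.141], [101, 101, 99]), ([0.696, 0.067, 0.02], [77, 83, 87])]
226 [([0.703, 0.088, 0.02], [87, 92, 93]), ([0.701, 0.078, 0.015], [75, 81, 88]), ([0.689, 0.073, 0.019], [74, 81, 87])]
228 [([0.701, 0.09, 0.014], [75, 78, 79]), ([0.691, 0.085, 0.016], [72, 79, 81]), ([0.683, 0.079, 0.018], [74, 82, 86])]
230 [([0.706, 0.088, 0.001], [103, 106, 107]), ([0.685, 0.09, 0.015], [64, 67, 67]), ([0.677, 0.084, 0.016], [72, 82, 85])]
232 [([0.701, 0.092, -0.003], [129, 136, 138]), ([0.686, 0.091, 0.006], [85, 88, 89]), ([0.67, 0.09, 0.015], [68, 72, 73])]
234 [([0.693, 0.099, -0.002], [136, 142, 144]), ([0.686, 0.092, -0.002], [125, 130, 132]), ([0.671, 0.09, 0.005], [76, 79, 80])]
```

Emit:
{"op": "carry_out", "data": {
  "commands": [
    {"tx": -4,"ty": 0,"tz": 9,"spin": 0,"fingers": 0},
    {"tx": -9,"ty": 0,"tz": 0,"spin": 0,"fingers": 0},
    {"tx": -9,"ty": 0,"tz": 0,"spin": 0,"fingers": 0},
    {"tx": -9,"ty": 0,"tz": 0,"spin": 0,"fingers": 0},
    {"tx": -9,"ty": 0,"tz": 0,"spin": 0,"fingers": 0},
    {"tx": -9,"ty": 0,"tz": 0,"spin": 0,"fingers": 0},
    {"tx": -9,"ty": 0,"tz": 0,"spin": 0,"fingers": 0},
    {"tx": -9,"ty": 0,"tz": 0,"spin": 0,"fingers": 0},
    {"tx": -9,"ty": 0,"tz": 0,"spin": 0,"fingers": 0},
    {"tx": 0,"ty": 0,"tz": 0,"spin": 0,"fingers": 0}
  ]
}}

```text
time: 8.48
eef_pos: [0.586, 0.0711, 0.0926]
ee_rot: [0.732, 0.681, -0.001, 0.001]
force: [0.3, -0.0, 0.3]
finger_gap: 0.0003
gripper_force: 0.0
```

```bash
cat > heel.py <<'E'
from h import *
st(); p,d=ctrl.camera("side"); Q=uvn(pts("side",d)); h=cv2.cvtColor(p,cv2.COLOR_RGB2HSV)
m=(d>0)&(h[...,0]<18)&(h[...,1]>80)&(abs(Q[...,2]-46)<6)&(abs(Q[...,0])<45)&(Q[...,1]>60)&(Q[...,1]<200)
print("heel top v (bias ~+4): ",m.sum(),np.percentile(Q[m][:,1],[3,50,97]).round(1) if m.any() else "")
E
python3 heel.py
```

```text
t 8.47 pos [0.586  0.0711 0.0926] uvn [-22.6 135.4  -5.4] xang 85.9 tilt [-0.002  0.    -1.   ] F [ 0.3 -0.   0.3] q [ 0.11  0.67 -0.44  1.76  0.38  0.8  -0.59] gap 0.0003 0.0
heel top v (bias ~+4):  83 [107.3 118.3 126.6]
```

Emit:
{"op": "carry_out", "data": {
  "commands": [
    {"tx": -3,"ty": 0,"tz": 0,"spin": 0,"fingers": 0},
    {"tx": -3,"ty": 0,"tz": 0,"spin": 0,"fingers": 0},
    {"tx": -3,"ty": 0,"tz": 0,"spin": 0,"fingers": 0},
    {"tx": -2,"ty": 0,"tz": 0,"spin": 0,"fingers": 0},
    {"tx": 0,"ty": 0,"tz": 0,"spin": 0,"fingers": 0}
  ]
}}

```text
time: 9.15
eef_pos: [0.5854, 0.0616, 0.0926]
ee_rot: [0.732, 0.682, -0.0, 0.0]
force: [1.0, 1.6, -0.6]
finger_gap: 0.0004
gripper_force: 0.6
```

```bash
python3 heel.py
```

```text
t 9.15 pos [0.5854 0.0616 0.0926] uvn [-22.6 125.8  -5.4] xang 86.0 tilt [-0.  0. -1.] F [ 1.   1.6 -0.6] q [ 0.13  0.67 -0.45  1.76  0.38  0.8  -0.57] gap 0.0004 0.6
heel top v (bias ~+4):  83 [ 97.8 108.7 117.4]
```

Emit:
{"op": "carry_out", "data": {
  "commands": [
    {"tx": -2,"ty": 0,"tz": 0,"spin": 0,"fingers": 0},
    {"tx": -1.5,"ty": 0,"tz": 0,"spin": 0,"fingers": 0},
    {"tx": 0,"ty": 0,"tz": 0,"spin": 0,"fingers": 0}
  ]
}}

```text
time: 9.57
eef_pos: [0.585, 0.0584, 0.0926]
ee_rot: [0.731, 0.682, 0.0, 0.0]
force: [0.3, 1.7, -0.9]
finger_gap: 0.0003
gripper_force: 0.9
```

```bash
python3 heel.py
```

```text
t 9.57 pos [0.585  0.0584 0.0926] uvn [-22.6 122.6  -5.4] xang 86.0 tilt [-0.  0. -1.] F [ 0.3  1.7 -0.9] q [ 0.13  0.67 -0.45  1.76  0.38  0.8  -0.57] gap 0.0003 0.9
heel top v (bias ~+4):  85 [ 94.1 106.  114.5]
```

Still only friction force (~1.7 N), so I'll continue in small steps until the force rises.

Emit:
{"op": "carry_out", "data": {
  "commands": [
    {"tx": -1.5,"ty": 0,"tz": 0,"spin": 0,"fingers": 0},
    {"tx": -1.5,"ty": 0,"tz": 0,"spin": 0,"fingers": 0},
    {"tx": 0,"ty": 0,"tz": 0,"spin": 0,"fingers": 0}
  ]
}}

```text
time: 10.0
eef_pos: [0.5849, 0.057, 0.0927]
ee_rot: [0.731, 0.682, 0.001, -0.0]
force: [0.6, 5.0, -0.7]
finger_gap: 0.0002
gripper_force: 2.4
```

```bash
python3 heel.py
```

```text
t 10.0 pos [0.5849 0.057  0.0927] uvn [-22.6 121.3  -5.3] xang 86.0 tilt [ 0.002  0.001 -1.   ] F [ 0.6  5.  -0.7] q [ 0.14  0.67 -0.45  1.76  0.38  0.8  -0.56] gap 0.0002 2.4
heel top v (bias ~+4):  82 [ 92.2 103.4 112.6]
```

Emit:
{"op": "carry_out", "data": {
  "commands": [
    {"tx": -1.5,"ty": 0,"tz": 0,"spin": 0,"fingers": 0},
    {"tx": 0,"ty": 0,"tz": 0,"spin": 0,"fingers": 0},
    {"tx": 0,"ty": 0,"tz": 0,"spin": 0,"fingers": 0}
  ]
}}

```text
time: 10.42
eef_pos: [0.5849, 0.0571, 0.0929]
ee_rot: [0.731, 0.683, 0.002, -0.001]
force: [0.1, 6.9, 0.0]
finger_gap: 0.0004
gripper_force: 3.6
```

Emit:
{"op": "carry_out", "data": {
  "commands": [
    {"tx": 10,"ty": 0,"tz": 0,"spin": 0,"fingers": 0},
    {"tx": 15,"ty": 0,"tz": 0,"spin": 0,"fingers": 0},
    {"tx": 0,"ty": 0,"tz": -40,"spin": 0,"fingers": 0},
    {"tx": 0,"ty": 0,"tz": -40,"spin": 0.13,"fingers": 0.35},
    {"tx": 0,"ty": 0,"tz": -45,"spin": 0.18,"fingers": 0.35},
    {"tx": 0,"ty": 0,"tz": -45,"spin": 0.18,"fingers": 0.35},
    {"tx": 0,"ty": 0,"tz": -45,"spin": 0.18,"fingers": 0.35},
    {"tx": 0,"ty": 0,"tz": -45,"spin": 0.18,"fingers": 0.35},
    {"tx": 0,"ty": 0,"tz": 0,"spin": 0.18,"fingers": 0.35},
    {"tx": 0,"ty": 0,"tz": 0,"spin": 0.18,"fingers": 0.35}
  ]
}}

```text
time: 11.68
eef_pos: [0.5861, 0.0792, 0.3532]
ee_rot: [0.99, 0.142, 0.0, 0.0]
force: [0.4, -0.0, -1.0]
finger_gap: 0.0328
gripper_force: 0.0
```

```bash
python3 heel.py; python3 -c "
from h import *
t=wor((-25,-49,173)); print(t, go([t[0],t[1],.35]))"
```

```text
t 11.68 pos [0.5861 0.0792 0.3532] uvn [126.5 143.4 208.4] xang 16.3 tilt [ 0.     0.001 -1.   ] F [ 0.4 -0.  -1. ] q [-0.04  0.41 -0.22  1.39  0.09  1.35 -1.55] gap 0.0328 0.0
heel top v (bias ~+4):  120 [ 92.7 105.3 113.3]
[ 0.46879546 -0.10531582  0.23737389] [-163.5  144.9    3.1]
```

Emit:
{"op": "carry_out", "data": {
  "commands": [
    {"tx": 0,"ty": 0,"tz": 0,"spin": 0.18,"fingers": 0.5},
    {"tx": 0,"ty": 0,"tz": 0,"spin": 0.176,"fingers": 0.5},
    {"tx": -21,"ty": 38.5,"tz": 0,"spin": 0,"fingers": 0.5},
    {"tx": -21,"ty": 38.5,"tz": 0,"spin": 0,"fingers": 0.5},
    {"tx": -21,"ty": 38.5,"tz": 0,"spin": 0,"fingers": 0.5},
    {"tx": -20.5,"ty": 38.5,"tz": 0,"spin": 0,"fingers": 0.5},
    {"tx": -20.5,"ty": 38.5,"tz": 30,"spin": 0,"fingers": 0.5},
    {"tx": 0,"ty": 0,"tz": 20,"spin": 0,"fingers": 0.5},
    {"tx": 0,"ty": 0,"tz": 0,"spin": 0,"fingers": 0.5}
  ]
}}

```text
time: 12.85
eef_pos: [0.4686, -0.1062, 0.3016]
ee_rot: [0.999, -0.032, -0.002, -0.0]
force: [-0.1, 0.4, -0.0]
finger_gap: 0.0468
gripper_force: 0.0
```

Run:
```python
from h import *
st(); t=wor((-25,-49,173)); print(go([t[0],t[1],.179]))
p,d=ctrl.camera("side"); np.savez("side3.npz",p=p,d=d); W=pts("side",d)
cv2.imwrite("pics/s3.png",cv2.resize(p[110:230,210:340,::-1],None,fx=5,fy=5,interpolation=cv2.INTER_CUBIC))
```

```text
t 12.85 pos [ 0.4686 -0.1062  0.3016] uvn [ 11.7 -49.9 225.7] xang -3.7 tilt [-0.003 -0.    -1.   ] F [-0.1  0.4 -0. ] q [ 0.22  0.25 -0.07  1.77  0.02  1.13 -1.49] gap 0.0468 0.0
[  0.6  -0.8 122.6]
```

View pics/s3.png

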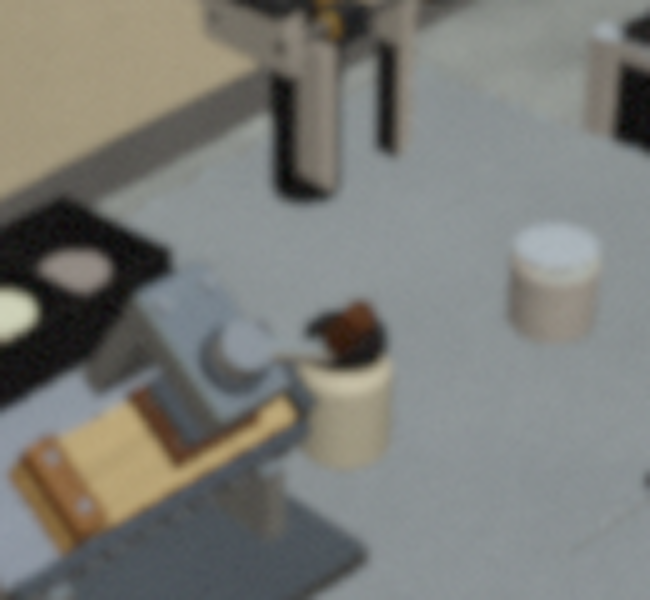

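Run:
```python
from h import *
d=np.load("side3.npz")["d"]; W=pts("side",d)
for (u,v) in((268,145),(271,145),(275,145),(271,147),(271,142),(275,142),(275,130),(287,138),(289,138),(291,138),(289,135),(289,125)): print((u,v),W[v,u].round(3))
```

```text
(268, 145) [ 0.855 -0.475  0.025]
(271, 145) [ 0.476 -0.072  0.345]
(275, 145) [ 0.463 -0.074  0.35 ]
(271, 147) [ 0.838 -0.475  0.021]
(271, 142) [ 0.473 -0.069  0.357]
(275, 142) [ 0.464 -0.075  0.358]
(275, 130) [ 0.462 -0.073  0.396]
(287, 138) [ 0.466 -0.128  0.347]
(289, 138) [ 0.461 -0.131  0.348]
(291, 138) [ 0.458 -0.136  0.347]
(289, 135) [ 0.459 -0.128  0.359]
(289, 125) [ 0.459 -0.127  0.391]
```

Emit:
{"op": "carry_out", "data": {
  "commands": [
    {"tx": -1,"ty": -2,"tz": 30,"spin": 0,"fingers": 0.5},
    {"tx": 0,"ty": 0,"tz": 30,"spin": 0,"fingers": 0.5},
    {"tx": 0,"ty": 0,"tz": 30,"spin": 0,"fingers": 0.5},
    {"tx": 0,"ty": 0,"tz": 30,"spin": 0,"fingers": 0.5},
    {"tx": 0,"ty": 0,"tz": 0,"spin": 0,"fingers": 0.5}
  ]
}}

```text
time: 13.52
eef_pos: [0.4686, -0.1033, 0.1818]
ee_rot: [1.0, -0.031, -0.002, -0.0]
force: [0.6, 0.8, -0.5]
finger_gap: 0.0468
gripper_force: 0.0
```

Run:
```python
from h import *
st()
p,d=ctrl.camera("side")
cv2.imwrite("pics/s4.png",cv2.resize(p[130:230,210:330,::-1],None,fx=6,fy=6,interpolation=cv2.INTER_CUBIC))
```

```text
t 13.53 pos [ 0.4686 -0.1033  0.1818] uvn [-57.1 -47.  127.7] xang -3.6 tilt [-0.003 -0.001 -1.   ] F [ 0.6  0.8 -0.5] q [ 0.21  0.37 -0.07  1.96  0.04  0.82 -1.51] gap 0.0468 0.0
```

View pics/s4.png

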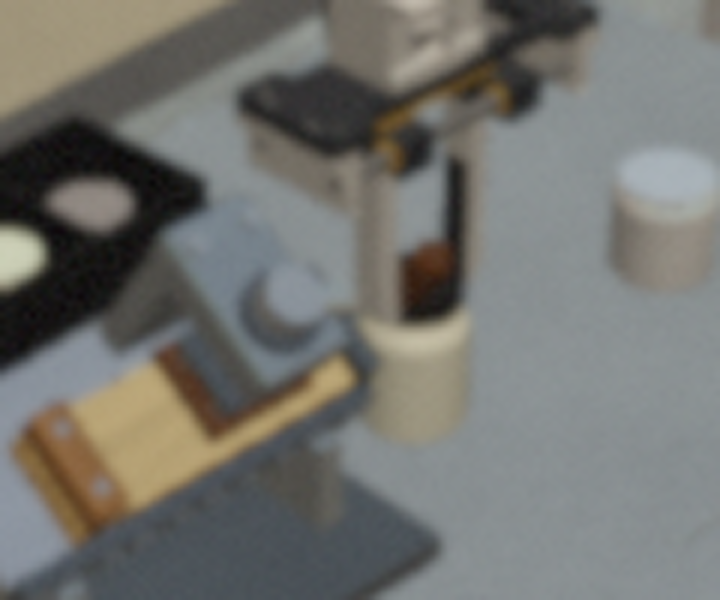

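Emit:
{"op": "carry_out", "data": {
  "commands": [
    {"tx": 0,"ty": 0,"tz": 0,"spin": 0,"fingers": 0.15},
    {"tx": 0,"ty": 0,"tz": 0,"spin": 0,"fingers": 0.15},
    {"tx": 0,"ty": 0,"tz": 0,"spin": 0,"fingers": 0.15},
    {"tx": 0,"ty": 0,"tz": 0,"spin": 0,"fingers": 0.15}
  ],
  "force": 30
}}

```text
time: 14.08
eef_pos: [0.4697, -0.1034, 0.1832]
ee_rot: [0.999, -0.032, 0.001, -0.0]
force: [-1.1, 3.4, 3.8]
finger_gap: 0.0206
gripper_force: 30.0
```

Run:
```python
from h import *
st()
# circle steps for q from q0, dq per row, in tool axes tx=+X, ty=-Y, tz=-Z
q0=1.0;dq=.2;r=55
for i in range(45):
    f=lambda q:np.array([r*np.cos(-np.pi/3-q),r*np.sin(-np.pi/3-q)])
    du,dv=f(q0+dq*(i+1))-f(q0+dq*i)
    print(i,round(q0+dq*(i+1),2),np.round([.819*du,-dv,-.574*du],1).tolist())
```

```text
t 14.07 pos [ 0.4697 -0.1034  0.1832] uvn [-55.5 -47.  128.2] xang -3.7 tilt [ 0.001 -0.001 -1.   ] F [-1.1  3.4  3.8] q [ 0.21  0.37 -0.07  1.96  0.03  0.82 -1.51] gap 0.0206 30.0
0 1.2 [-7.5, -6.0, 5.3]
1 1.4 [-6.4, -7.7, 4.5]
2 1.6 [-5.0, -9.1, 3.5]
3 1.8 [-3.5, -10.1, 2.4]
4 2.0 [-1.7, -10.8, 1.2]
5 2.2 [0.1, -11.0, -0.0]
6 2.4 [1.8, -10.8, -1.3]
7 2.6 [3.5, -10.1, -2.5]
8 2.8 [5.1, -9.0, -3.6]
9 3.0 [6.5, -7.6, -4.5]
10 3.2 [7.6, -5.9, -5.3]
11 3.4 [8.4, -3.9, -5.9]
12 3.6 [8.9, -1.8, -6.2]
13 3.8 [9.0, 0.4, -6.3]
14 4.0 [8.7, 2.6, -6.1]
15 4.2 [8.2, 4.6, -5.7]
16 4.4 [7.2, 6.5, -5.1]
17 4.6 [6.0, 8.1, -4.2]
18 4.8 [4.6, 9.4, -3.2]
19 5.0 [3.0, 10.4, -2.1]
20 5.2 [1.2, 10.9, -0.9]
21 5.4 [-0.6, 11.0, 0.4]
22 5.6 [-2.3, 10.6, 1.6]
23 5.8 [-4.0, 9.8, 2.8]
24 6.0 [-5.5, 8.6, 3.9]
25 6.2 [-6.8, 7.1, 4.8]
26 6.4 [-7.9, 5.3, 5.5]
27 6.6 [-8.6, 3.3, 6.0]
28 6.8 [-8.9, 1.2, 6.3]
29 7.0 [-9.0, -1.0, 6.3]
30 7.2 [-8.6, -3.2, 6.0]
31 7.4 [-7.9, -5.2, 5.6]
32 7.6 [-6.9, -7.0, 4.8]
33 7.8 [-5.6, -8.6, 4.0]
34 8.0 [-4.1, -9.8, 2.9]
35 8.2 [-2.5, -10.6, 1.7]
36 8.4 [-0.7, -10.9, 0.5]
37 8.6 [1.1, -10.9, -0.8]
38 8.8 [2.8, -10.4, -2.0]
39 9.0 [4.5, -9.5, -3.1]
40 9.2 [5.9, -8.2, -4.2]
41 9.4 [7.2, -6.6, -5.0]
42 9.6 [8.1, -4.8, -5.7]
43 9.8 [8.7, -2.7, -6.1]
44 10.0 [9.0, -0.5, -6.3]
```

Emit:
{"op": "carry_out", "data": {
  "commands": [
    {"tx": -7.5,"ty": -6.0,"tz": 5.3,"spin": 0,"fingers": 0.15},
    {"tx": -6.4,"ty": -7.7,"tz": 4.5,"spin": 0,"fingers": 0.15},
    {"tx": -5.0,"ty": -9.1,"tz": 3.5,"spin": 0,"fingers": 0.15},
    {"tx": -3.5,"ty": -10.1,"tz": 2.4,"spin": 0,"fingers": 0.15},
    {"tx": -1.7,"ty": -10.8,"tz": 1.2,"spin": 0,"fingers": 0.15}
  ]
}}

```text
time: 14.7
eef_pos: [0.4492, -0.0613, 0.1666]
ee_rot: [0.999, -0.033, 0.002, 0.002]
force: [0.1, -4.1, 7.3]
finger_gap: 0.0206
gripper_force: 30.0
```

```bash
cat > cr.py <<'E'
from h import *
st(); s=ctrl.get_state(); P=s["eef_pos"]+[0,0,.040+.019]; q=uvn(P); F=s["force"]
# circle centre as judged from the robot: handle from axis
print("grasp uvn",q.round(1),"r",np.hypot(q[0]+1.5,q[1]-2).round(1),"q",np.round((-np.pi/3-np.arctan2(q[1]-2,q[0]+1.5))%(2*np.pi),2),"Fuvn",np.round([F@U,F@Y,F@N],1))
E
python3 cr.py
```

```text
t 14.7 pos [ 0.4492 -0.0613  0.1666] uvn [-84.2  -6.5 128.1] xang -3.8 tilt [ 0.003  0.003 -1.   ] F [ 0.1 -4.1  7.3] q [ 0.13  0.35 -0.08  2.05  0.04  0.74 -1.61] gap 0.0206 30.0
grasp uvn [-50.3  -6.5 176.4] r 49.6 q 1.92 Fuvn [ 4.5 -4.1  5.8]
```

Emit:
{"op": "carry_out", "data": {
  "commands": [
    {"tx": 0.1,"ty": -11.0,"tz": 0,"spin": 0,"fingers": 0.15},
    {"tx": 1.8,"ty": -10.8,"tz": -1.3,"spin": 0,"fingers": 0.15},
    {"tx": 3.5,"ty": -10.1,"tz": -2.5,"spin": 0,"fingers": 0.15},
    {"tx": 5.1,"ty": -9.0,"tz": -3.6,"spin": 0,"fingers": 0.15},
    {"tx": 6.5,"ty": -7.6,"tz": -4.5,"spin": 0,"fingers": 0.15},
    {"tx": 7.6,"ty": -5.9,"tz": -5.3,"spin": 0,"fingers": 0.15}
  ]
}}

```text
time: 15.45
eef_pos: [0.4745, -0.0074, 0.1821]
ee_rot: [0.999, -0.033, -0.002, 0.001]
force: [-1.7, -4.8, -4.9]
finger_gap: 0.0205
gripper_force: 30.0
```

```bash
python3 cr.py
```

```text
t 15.45 pos [ 0.4745 -0.0074  0.1821] uvn [-57.8  49.1 128.5] xang -3.8 tilt [-0.004  0.002 -1.   ] F [-1.7 -4.8 -4.9] q [ 0.02  0.36 -0.09  1.97  0.05  0.81 -1.73] gap 0.0205 30.0
grasp uvn [-23.9  49.1 176.8] r 52.1 q 3.22 Fuvn [-3.9 -4.9 -3.2]
```

Going well. Rows q 3.2→5.2 next.

Emit:
{"op": "carry_out", "data": {
  "commands": [
    {"tx": 8.4,"ty": -3.9,"tz": -5.9,"spin": 0,"fingers": 0.15},
    {"tx": 8.9,"ty": -1.8,"tz": -6.2,"spin": 0,"fingers": 0.15},
    {"tx": 9.0,"ty": 0.4,"tz": -6.3,"spin": 0,"fingers": 0.15},
    {"tx": 8.7,"ty": 2.6,"tz": -6.1,"spin": 0,"fingers": 0.15},
    {"tx": 8.2,"ty": 4.6,"tz": -5.7,"spin": 0,"fingers": 0.15},
    {"tx": 7.2,"ty": 6.5,"tz": -5.1,"spin": 0,"fingers": 0.15},
    {"tx": 6.0,"ty": 8.1,"tz": -4.2,"spin": 0,"fingers": 0.15},
    {"tx": 4.6,"ty": 9.4,"tz": -3.2,"spin": 0,"fingers": 0.15}
  ]
}}

```text
time: 16.45
eef_pos: [0.5365, -0.0354, 0.2266]
ee_rot: [0.999, -0.032, 0.001, -0.001]
force: [-2.0, 4.3, -1.7]
finger_gap: 0.0205
gripper_force: 30.0
```

```bash
python3 cr.py
```

```text
t 16.45 pos [ 0.5365 -0.0354  0.2266] uvn [ 20.   25.6 128.3] xang -3.7 tilt [ 0.002 -0.002 -1.   ] F [-2.   4.3 -1.7] q [ 0.07  0.4  -0.08  1.76  0.04  0.98 -1.66] gap 0.0205 30.0
grasp uvn [ 53.9  25.6 176.6] r 60.2 q 4.83 Fuvn [-2.9  4.1 -0. ]
```

Emit:
{"op": "carry_out", "data": {
  "commands": [
    {"tx": 3.0,"ty": 10.4,"tz": -2.1,"spin": 0,"fingers": 0.15},
    {"tx": 1.2,"ty": 10.9,"tz": -0.9,"spin": 0,"fingers": 0.15},
    {"tx": -0.6,"ty": 11.0,"tz": 0.4,"spin": 0,"fingers": 0.15},
    {"tx": -2.3,"ty": 10.6,"tz": 1.6,"spin": 0,"fingers": 0.15},
    {"tx": -4.0,"ty": 9.8,"tz": 2.8,"spin": 0,"fingers": 0.15},
    {"tx": -5.5,"ty": 8.6,"tz": 3.9,"spin": 0,"fingers": 0.15},
    {"tx": -6.8,"ty": 7.1,"tz": 4.8,"spin": 0,"fingers": 0.15},
    {"tx": -7.9,"ty": 5.3,"tz": 5.5,"spin": 0,"fingers": 0.15}
  ]
}}

```text
time: 17.45
eef_pos: [0.5104, -0.1073, 0.2116]
ee_rot: [0.999, -0.032, 0.003, -0.001]
force: [-1.9, 6.3, 5.4]
finger_gap: 0.0205
gripper_force: 30.0
```

```bash
sed -i 's/q\[0\]+1.5/q[0]-2.5/g;s/q\[1\]-2/q[1]-1.5/g' cr.py; python3 cr.py
```

```text
t 17.45 pos [ 0.5104 -0.1073  0.2116] uvn [ -5.7 -48.  128. ] xang -3.7 tilt [ 0.006 -0.002 -1.   ] F [-1.9  6.3  5.4] q [ 0.2   0.39 -0.07  1.82  0.03  0.92 -1.51] gap 0.0205 30.0
grasp uvn [ 28.2 -48.  176.4] r 55.7 q 0.05 Fuvn [1.2 6.2 5.8]
```

Emit:
{"op": "carry_out", "data": {
  "commands": [
    {"tx": -8.6,"ty": 3.3,"tz": 6.0,"spin": 0,"fingers": 0.15},
    {"tx": -8.9,"ty": 1.2,"tz": 6.3,"spin": 0,"fingers": 0.15},
    {"tx": -9.0,"ty": -1.0,"tz": 6.3,"spin": 0,"fingers": 0.15},
    {"tx": -8.6,"ty": -3.2,"tz": 6.0,"spin": 0,"fingers": 0.15},
    {"tx": -7.9,"ty": -5.2,"tz": 5.6,"spin": 0,"fingers": 0.15},
    {"tx": -6.9,"ty": -7.0,"tz": 4.8,"spin": 0,"fingers": 0.15},
    {"tx": -5.6,"ty": -8.6,"tz": 4.0,"spin": 0,"fingers": 0.15},
    {"tx": -4.1,"ty": -9.8,"tz": 2.9,"spin": 0,"fingers": 0.15}
  ]
}}

```text
time: 18.45
eef_pos: [0.4524, -0.0779, 0.1696]
ee_rot: [0.999, -0.034, 0.003, 0.002]
force: [-2.6, -3.7, 6.7]
finger_gap: 0.0202
gripper_force: 30.0
```

```bash
python3 cr.py
```

```text
t 18.45 pos [ 0.4524 -0.0779  0.1696] uvn [-78.9 -22.8 128. ] xang -3.9 tilt [ 0.006  0.004 -1.   ] F [-2.6 -3.7  6.7] q [ 0.16  0.35 -0.07  2.03  0.04  0.75 -1.58] gap 0.0202 30.0
grasp uvn [-45.  -22.8 176.4] r 53.4 q 1.62 Fuvn [ 1.9 -3.9  6.8]
```

Emit:
{"op": "carry_out", "data": {
  "commands": [
    {"tx": -2.5,"ty": -10.6,"tz": 1.7,"spin": 0,"fingers": 0.15},
    {"tx": -0.7,"ty": -10.9,"tz": 0.5,"spin": 0,"fingers": 0.15},
    {"tx": 1.1,"ty": -10.9,"tz": -0.8,"spin": 0,"fingers": 0.15},
    {"tx": 2.8,"ty": -10.4,"tz": -2.0,"spin": 0,"fingers": 0.15},
    {"tx": 4.5,"ty": -9.5,"tz": -3.1,"spin": 0,"fingers": 0.15},
    {"tx": 0,"ty": 0,"tz": 0,"spin": 0,"fingers": 0.15}
  ]
}}

```text
time: 19.2
eef_pos: [0.4587, -0.0236, 0.1717]
ee_rot: [0.999, -0.033, -0.0, 0.001]
force: [-4.5, 0.0, -1.1]
finger_gap: 0.0201
gripper_force: 30.0
```

```bash
python3 cr.py
```

```text
t 19.2 pos [ 0.4587 -0.0236  0.1717] uvn [-75.7  31.7 128.3] xang -3.8 tilt [-0.     0.001 -1.   ] F [-4.5  0.  -1.1] q [ 0.05  0.36 -0.08  2.02  0.04  0.77 -1.69] gap 0.0201 30.0
grasp uvn [-41.8  31.7 176.7] r 53.7 q 2.69 Fuvn [-4.3 -0.3  1.6]
```

Emit:
{"op": "carry_out", "data": {
  "commands": [
    {"tx": 5.9,"ty": -8.2,"tz": -4.2,"spin": 0,"fingers": 0.15},
    {"tx": 7.2,"ty": -6.6,"tz": -5.0,"spin": 0,"fingers": 0.15},
    {"tx": 0,"ty": 0,"tz": 0,"spin": 0,"fingers": 0.15},
    {"tx": 0,"ty": 0,"tz": 0,"spin": 0,"fingers": 0.15}
  ]
}}

```text
time: 19.7
eef_pos: [0.4735, -0.0082, 0.1812]
ee_rot: [0.999, -0.033, 0.001, -0.0]
force: [-4.4, -0.3, 0.4]
finger_gap: 0.0199
gripper_force: 30.0
```

```bash
python3 cr.py
```

```text
t 19.7 pos [ 0.4735 -0.0082  0.1812] uvn [-59.1  48.2 128.2] xang -3.7 tilt [ 0.002 -0.    -1.   ] F [-4.4 -0.3  0.4] q [ 0.02  0.36 -0.09  1.98  0.04  0.8  -1.72] gap 0.0199 30.0
grasp uvn [-25.2  48.2 176.6] r 54.3 q 3.13 Fuvn [-3.3 -0.6  2.8]
```

Emit:
{"op": "carry_out", "data": {
  "commands": [
    {"tx": 0,"ty": 0,"tz": 0,"spin": 0,"fingers": 0.5},
    {"tx": 0,"ty": 0,"tz": 0,"spin": 0,"fingers": 0.5},
    {"tx": 0,"ty": 0,"tz": 0,"spin": 0,"fingers": 0.5},
    {"tx": 0,"ty": 0,"tz": -20,"spin": 0,"fingers": 0.5},
    {"tx": 0,"ty": 0,"tz": -35,"spin": 0,"fingers": 0.5},
    {"tx": 0,"ty": 0,"tz": -45,"spin": 0,"fingers": 0.5},
    {"tx": 0,"ty": 0,"tz": -45,"spin": 0,"fingers": 0.5},
    {"tx": 0,"ty": 0,"tz": -45,"spin": 0,"fingers": 0.5},
    {"tx": 0,"ty": 0,"tz": 0,"spin": 0,"fingers": 0.5}
  ]
}}

```text
time: 20.82
eef_pos: [0.4753, -0.0083, 0.374]
ee_rot: [0.999, -0.033, 0.004, -0.0]
force: [-0.1, 1.0, -0.1]
finger_gap: 0.0471
gripper_force: 0.0
```

```bash
python3 heel.py
python3 - <<'E'
from h import *
p,d=ctrl.camera("side")
cv2.imwrite("pics/s5.png",cv2.resize(p[130:250,180:320,::-1],None,fx=5,fy=5,interpolation=cv2.INTER_CUBIC))
Q=uvn(pts("side",d)); h=cv2.cvtColor(p,cv2.COLOR_RGB2HSV)
m=(d>0)&(h[...,0]<16)&(h[...,1]>60)&(Q[...,2]>140)&(abs(Q[...,0])<90)&(abs(Q[...,1])<90); print("handle",m.sum(),np.median(Q[m],0).round(1) if m.any() else "")
E
```

```text
t 20.82 pos [ 0.4753 -0.0083  0.374 ] uvn [ 53.   48.3 285.2] xang -3.7 tilt [ 0.008 -0.001 -1.   ] F [-0.1  1.  -0.1] q [ 0.03  0.18 -0.09  1.65  0.02  1.3  -1.7 ] gap 0.0471 0.0
heel top v (bias ~+4):  115 [ 93.2 105.4 113.1]
handle 182 [-38.7  47.6 756.3]
```

View pics/s5.png

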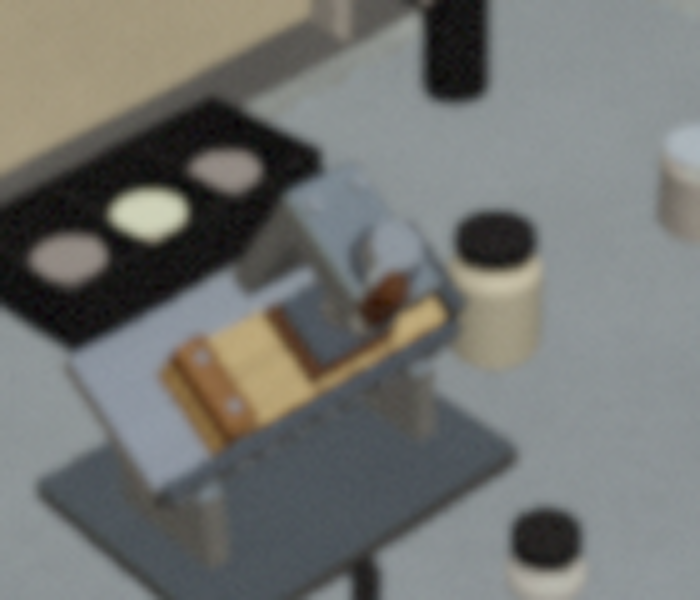

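The plate is down on the tread at crop (320,350). The tread sits against the stop, the crank is released and the hand is clear.

```bash
python3 -c "
from bench import ctrl
print(ctrl.hand_in())"
```

```text
the job is handed in; nothing more can be done
None
```

I handed the job in at about 21 s, no verdict shown: the tread is home against the stop, the crank is at about 9.4 rad by arm position (springs about half squeezed, not measured directly), and the hand is clear; one early push passed over the heel because the fingertips sit about 40 mm above the reported TCP.

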